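# Check two tool pads with the hand gauge, put it away and shut the drawer

### The arm

A 7-joint arm with a two-finger parallel gripper is mounted at the origin on the work surface. World frame = base frame: x ahead of the robot, y to its left, z up, the work surface at z = 0. Lengths are in m, angles in rad, forces in N, time in s.
With the tool pointing down it reaches from about 0.4 to 0.9 m from the base axis. Payload 5.5 kg.
Tool frame: the origin (TCP) lies on the mounting face of the last link; the fingertips stand 178 mm ahead of it and the grasp point (between the pads) lies 159 mm ahead of it; z points along the fingers, y is the line along which they close (so a half turn about z gives the same grasp; the last joint's range is limited). The gripper opens to 92 mm and grips with 3 to 60 N. Pads are 19 mm wide; open, the fingers measure 130 mm over their backs; the gripper's body (75 mm by 190 mm) begins 47 mm behind the grasp point.
Start: joints at [-0.943, 0.501, -0.427, 1.55, 0.221, 1.138, -0.21], TCP at [0.232, 0.607, 0.405] pointing down, gripper open.
Joint ranges: [-2.88, 2.88], [-0.31, 2.03], [-1.54, 1.56], [0.2, 2.42], [-1.41, 4.55], [0.19, 2.02], [-2.57, 2.57]. Speed limits (rad/s): [2.57, 2.57, 3.14, 3.14, 3.14, 3.14, 3.14].

### API

Orientations are given as a 3x3 rotation matrix whose columns are the frame's x, y, z axes.
In Python, from plant import bot gives the robot as it stands. Calls block until the motion is done:
- bot.move_pose(position, orientation): joint-space move of the TCP to a pose.
- bot.move_l(position, orientation=None, speed=0.15, force_limit=None): straight line of the TCP; orientation=None keeps the orientation; speed is the mean speed in m/s. With force_limit (N) it stops when the force on the tool has changed by that much, and returns True; else False.
- bot.move_j(angles): joint-space move.
- bot.grip(opening, squeeze=None): finger opening in m; squeeze is the grip in N (None keeps the last); returns when the fingers have stopped.
- bot.wait(seconds).
- bot.solve_ik(position, orientation): joint angles nearest the present ones, or None.
- bot.camera(name): name is "scene" or "side" or "wrist"; returns a dict with "image" (384x512x3 uint8, blue, green, red), "fx", "fy", "cx", "cy" (pixels), "k1" (the pictures are not rectified: a ray, as slopes to the right and down, at radius r is drawn at 1 + k1 r^2 times it, then the intrinsics apply), "R" (3x3) and "t" (3): a world point X has camera coordinates R X + t. Camera axes: x right, y down, z forward; pixel columns grow to the right and rows downward; lengths in m; the calibration is good to about 2 mm. A picture is of the moment at which its call begins. There is no depth.
A pose or a line that the arm cannot do raises bot.Unreachable and nothing moves.
- bot.hand_in(): hands the job in; it is judged then, once.
Trained networks look in the newest picture that a camera, given by its name, has taken for a name from the list of things; names that differ only in an ending like _2 or _b are one class to them, and where a whole thing is asked for, a point or a joint stands for the part that bears it (a point fixed in the world has none). Each returns a list of dicts, best first, with "score" (0 to 1); they miss things now and then, are a little off and sometimes report something else, mostly with a low value. They report only what shows in the picture. A call takes as long as a camera call. They do not tell look-alikes from the thing itself.
- bot.regions_of(camera, target): "region" (384x512 bool, what is visible of it) and "bbox" ([centre column, centre row, width, height] in pixels, round what is visible of it).
- bot.place_of(camera, target): "uv" ([column, row] in pixels: a listed point, or the origin of a listed thing).
Readings, each from a call of its own:
- bot.read_time(): time.
- bot.read_q(): joint angles.
- bot.read_joint_velocities(): joint speeds.
- bot.read_joint_efforts(): joint torques, N m.
- bot.read_tcp_pos(): TCP position.
- bot.read_orientation(): TCP orientation.
- bot.read_force(): force on the tool from outside, world axes, zero at the start.
- bot.read_torque(): the same for the moment, N m.
- bot.read_width(): finger opening in m.
- bot.read_grip_force(): force on a finger pad.
Only numpy, scipy, OpenCV 4.12 (cv2) and the standard library are available. Lean on these libraries where they do the work, as an engineer would, in place of code of your own. Each camera call takes 0.05 s, during which the arm holds its last target. There are 200 camera calls.

### The job

Pick up the steel hand gauge by its head and, keeping hold of it, set its foot upright on the middle of the low flat pad on the yellow station and then on the middle of the tall flat pad, pausing on each for half a second. Then stand the gauge upright in the wide bay of the open drawer, let go, and push the drawer fully home, past its click, so that it stays seated. Leave the jar and the can on the bench where they are.

Things in the scene. Friction and masses are not known exactly. Their poses are not given: they have to be found in the camera images.
- station: Fixed yellow steel box with one drawer, 116 mm high, 300 mm wide (y), topped by a 12 mm bare steel plate. Its -x is the front, towards the robot. Origin: on the bench, 118 mm behind the plate's front edge, mid-width. Across the plate, in a row 55 mm in front of the origin and 60 mm apart, stand two flat pads and two tapered pins, in any order.
- drawer (a joint): Opening of the drawer, m: 0 = home at its stop, up to 0.17 = pulled out along the station's -x. Runs with light friction (2 N); in the last 20 mm a sprung detent resists with about 6 N, and inside the last 8 mm it pulls the drawer home and holds it (pushed only part-way, it springs back out).
- drawer_front (a point): Middle of the top edge of the drawer's flat yellow front panel, on its outer face, 92 mm above the bench; moves with the drawer. Panel 294 wide (y), 82 high, 12 mm thick, no projecting handle (only a dark slot). Axes as the station's: the outer face looks along -x. When home, this face is 12 mm in front of the plate's edge.
- drawer_bay (a point): Point on the floor of the drawer's wide bay, 50 mm behind the inner face of the front panel, midway between the bay's side walls, 17 mm above the bench; moves with the drawer, axes as the station's. Bay 168 mm wide (y), walls 39 mm high, 87 mm free height under the plate. Beyond a partition (+y), the drawer's narrow side holds three fixed taper pins.
- gauge: Loose dark steel hand gauge, 0.35 kg, a turned part 75 mm high, standing on the bench: flat round foot 44 mm diameter and 12 mm thick, 20 mm stem, cylindrical head 34 mm diameter from 45 to 75 mm height, where it is gripped. Origin: centre of the foot's underside; z up along its axis.
- pad_low: Low flat-topped round steel pad, 44 mm diameter, 20 mm high, fixed on the station's plate. Origin: centre of its underside.
- pad_low_top (a point): Centre of the flat top of the low pad, 136 mm above the bench.
- pad_tall: Tall flat-topped round steel pad, 44 mm diameter, 38 mm high, fixed on the station's plate. Origin: centre of its underside.
- pad_tall_top (a point): Centre of the flat top of the tall pad, 154 mm above the bench.
- cone_a: Tapered steel pin fixed on the plate, 38 mm diameter at the base, 22 mm at the top, 45 mm high; not to be gauged. Origin: centre of its underside.
- cone_b: The other tapered pin, same as cone_a.
- jar: Bystander: loose grey jar, 66 mm diameter, 85 mm high, upright. Origin: centre of its underside. The jar stands on one side of the station and the gauge on the other, either way round.
- can: Bystander: loose white can, 60 mm diameter, 170 mm high, upright at the left. Origin: centre of its underside.
Not all that is in view belongs to the job. There is more than one size of the gauge; the job needs the middle-sized.

How it is judged:
On the way, in this order (a step that is already met when the one before it is completed fails the run):
1. the held gauge's foot rests upright on the middle of the low pad (within 12 mm) (contact force between gauge and pad_low above 0.3 N and contact force between the fingers and gauge above 0.5 N and horizontal distance between gauge and pad_low_top below 0.012 m and angle between gauge's own z axis and vertical below 0.15 rad), for 0.2 s.
2. the held gauge's foot rests upright on the middle of the tall pad (within 12 mm) (contact force between gauge and pad_tall above 0.3 N and contact force between the fingers and gauge above 0.5 N and horizontal distance between gauge and pad_tall_top below 0.012 m and angle between gauge's own z axis and vertical below 0.15 rad), for 0.2 s.
At the end, for the whole second after the job is handed in: The drawer is home (within 3 mm of its stop) and still, and the gauge stands upright (within 0.1 rad), at rest, on the floor of the drawer's wide bay (value of joint drawer below 0.003 m and velocity of joint drawer between -0.01 and 0.01 m/s and x of gauge in the frame of drawer_bay between -0.05 and 0.16 m and y of gauge in the frame of drawer_bay between -0.08 and 0.08 m and z of gauge in the frame of drawer_bay between -0.005 and 0.006 m and angle between gauge's own z axis and vertical below 0.1 rad and linear speed of gauge below 0.02 m/s); the robot touches nothing.
It fails at once if the jar or the can is pushed more than 30 mm from its place (distance of any of jar, can from where it was at the start of the episode above 0.03 m).
It also fails if it takes over 64 s, if anything falls off the work surface, if the arm or the gripper's body presses on something with over 40 N, if the wrist force passes 120 N, or if a joint passes its speed limit or range.

## Working session

There is one attempt and no reset: what is moved stays moved. The work goes in short steps, each a Python script; the robot and the scene stay as the last script left them, time stands still between calls to the robot, and variables do not carry over. Pictures are saved under pics/ and viewed, at most 13 in all, crops included, and the job is handed in when it is done.

```bash
mkdir -p pics
cat > h.py <<'E'
import numpy as np, cv2
from plant import bot
def ray(c,uv):
    d=np.array([[c["k1"],0,0,0]]) if 0 else np.array([c["k1"],0,0,0.])
    K=np.array([[c["fx"],0,c["cx"]],[0,c["fy"],c["cy"]],[0,0,1.]])
    p=cv2.undistortPoints(np.array([[uv]],float),K,d)[0,0]
    R=np.array(c["R"]);t=np.array(c["t"])
    return -R.T@t, R.T@np.array([p[0],p[1],1])
def at_z(c,uv,z):
    o,d=ray(c,uv); return o+d*(z-o[2])/d[2]
def proj(c,X):
    K=np.array([[c["fx"],0,c["cx"]],[0,c["fy"],c["cy"]],[0,0,1.]])
    return cv2.projectPoints(np.array([X],float),cv2.Rodrigues(np.array(c["R"]))[0],np.array(c["t"],float),K,np.array([c["k1"],0,0,0.]))[0][0,0]
E
python3 - <<'E'
from h import *
np.set_printoptions(precision=3,suppress=True)
Z=dict(drawer_front=.092,drawer_bay=.017,gauge=0,pad_low_top=.136,pad_tall_top=.154,cone_a=.116,jar=0,can=0,station=0)
ims=[]
for n in ["scene","side"]:
    c=bot.camera(n); ims.append(c["image"]); print(n,-np.array(c["R"]).T@np.array(c["t"]))
    for k,z in Z.items():
        for r in bot.place_of(n,k)[:5]: print(k,round(r["score"],2),np.round(r["uv"],1),at_z(c,r["uv"],z))
cv2.imwrite("pics/scene.png",ims[0]);cv2.imwrite("pics/side.png",ims[1])
print(bot.read_time())
E
```

```text
scene [1.053 0.843 0.697]
drawer_front 0.83 [289.3 176. ] [0.443 0.011 0.092]
drawer_bay 0.86 [265.7 191.8] [ 0.493 -0.049  0.017]
gauge 0.94 [346.8 262.7] [0.48  0.334 0.   ]
gauge 0.65 [382.6 282. ] [0.451 0.435 0.   ]
pad_low_top 0.77 [245.8 197.7] [0.652 0.104 0.136]
pad_low_top 0.18 [292.2 176.1] [0.48  0.076 0.136]
pad_tall_top 0.48 [213.1 165.3] [ 0.662 -0.076  0.154]
cone_a 0.71 [227.3 184.8] [ 0.65  -0.01   0.116]
cone_a 0.49 [236.3 192.5] [0.647 0.04  0.116]
jar 0.64 [227.4 157.7] [ 0.476 -0.363 -0.   ]
can 0.8 [315.6 293.6] [0.616 0.375 0.   ]
can 0.52 [289.7 172.8] [ 0.335 -0.134  0.   ]
station 0.82 [218.1 228.4] [0.705 0.024 0.   ]
side [ 0.121 -0.652  0.612]
drawer_front 0.66 [216.5 224.4] [0.435 0.01  0.092]
drawer_bay 0.64 [252.7 254.3] [ 0.496 -0.046  0.017]
gauge 0.68 [272.  174.6] [0.773 0.281 0.   ]
gauge 0.65 [162.8 180. ] [0.457 0.434 0.   ]
gauge 0.55 [180.9 190.8] [0.479 0.34  0.   ]
gauge 0.54 [337.9 352.4] [ 0.494 -0.344  0.   ]
gauge 0.42 [206.6 187.1] [0.555 0.32  0.   ]
pad_low_top 0.62 [310.8 217.4] [ 0.591 -0.13   0.136]
pad_low_top 0.54 [268.9 167.7] [0.643 0.109 0.136]
pad_tall_top 0.81 [319.8 190.9] [ 0.658 -0.077  0.154]
cone_a 0.83 [299.4 193.8] [ 0.651 -0.014  0.116]
cone_a 0.52 [289.6 182.7] [0.664 0.044 0.116]
jar 0.87 [337.4 354.8] [ 0.489 -0.347  0.   ]
can 0.64 [217.8 174.6] [0.622 0.374 0.   ]
station 0.78 [306.9 218.8] [0.711 0.02  0.   ]
1.0
```

View pics/scene.png

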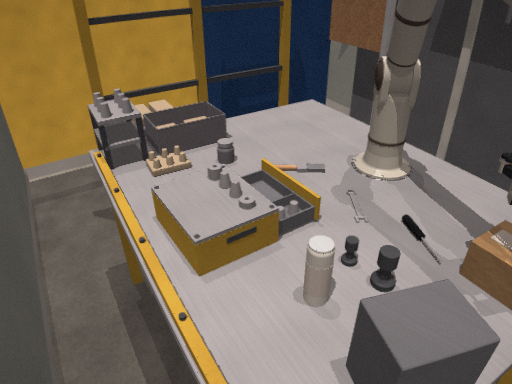

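View pics/side.png

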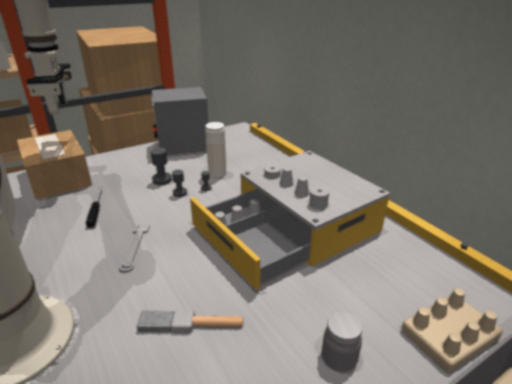

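Gauge candidates are the small one at side (206,187), hidden behind the can in the scene picture; the middle one at scene (347,263) / side (180,190); and the large one at scene (383,282) / side (162,180). Side (272,175) is the low pad and (338,353) the jar, so both are false hits. By the description I choose the middle one, and I'll check its height against a projected 75 mm axis in a crop.

Run:
```python
from h import *
cs={n:bot.camera(n) for n in ["scene","side"]}
o=[]
for n,(u,v) in dict(scene=(350,255),side=(185,175)).items():
    c=cs[n]; im=c["image"]; s=6
    cr=cv2.resize(im[v-45:v+45,u-60:u+60],None,fx=s,fy=s,interpolation=cv2.INTER_CUBIC)[:,:]
    f=lambda X:tuple(int(round(q)) for q in (proj(c,X)-[u-60,v-45]+.5)*s)
    for x,y in [(.4795,.337),(.454,.4345),(.555,.32)]:
        cv2.line(cr,f([x,y,0]),f([x,y,.075]),(0,0,255),1)
        for z,r in ((0,.022),(.075,.017)):
            pts=[f([x+r*np.cos(a),y+r*np.sin(a),z]) for a in np.linspace(0,6.28,24)]
            cv2.polylines(cr,[np.array(pts)],True,(0,255,0),1)
    o.append(cv2.resize(cr,(400,300)))
cv2.imwrite("pics/crop.png",np.hstack(o))
```

```text
(no output)
```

View pics/crop.png

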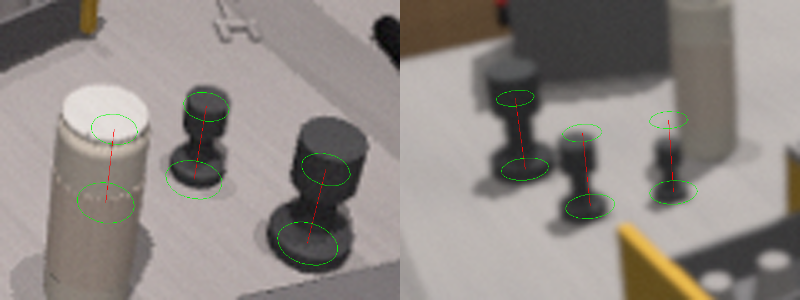

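The crop confirms it: the middle gauge (crop left at about (203,135), right at (580,175)) fits the 75 mm/44 mm outline. The large one overshoots it and the small one falls short. Next I move above it and refine with the wrist camera.

```bash
cat >> h.py <<'E'
def ori(a):  # tool down, y axis (closing) at world angle a
    y=np.array([np.cos(a),np.sin(a),0]); z=np.array([0,0,-1.]); return np.column_stack([np.cross(y,z),y,z])
def best(p,a):  # choose the half-turn with least joint-7 travel
    q0=np.array(bot.read_q()); s=[]
    for k in (0,np.pi):
        q=bot.solve_ik(p,ori(a+k))
        if q is not None: s.append((np.abs(np.array(q)-q0).max(),a+k,np.array(q)))
    return min(s,key=lambda e:e[0]) if s else None
E
python3 - <<'E'
from h import *
np.set_printoptions(precision=4,suppress=True)
a=np.deg2rad(55); p=[.4795,.337,.36]
b=best(p,a); print(b)
bot.move_pose(p,ori(b[1])); bot.grip(.075,20)
c=bot.camera("wrist"); cv2.imwrite("pics/w1.png",c["image"]); print(-np.array(c["R"]).T@np.array(c["t"]))
for r in bot.place_of("wrist","gauge"): print(r["score"],r["uv"],at_z(c,r["uv"],0))
for r in bot.regions_of("wrist","gauge"):
    cc,_=cv2.minEnclosingCircle(np.argwhere(r["region"])[:,::-1].astype(np.float32)); print(r["score"],r["bbox"],cc)
print(proj(c,[.4795,.337,0]),bot.read_q(),bot.read_time())
E
```

```text
(np.float64(0.5297605845591584), np.float64(0.9599310885968813), array([-0.413 ,  0.4199, -0.3134,  1.7624,  0.1516,  0.9829,  0.1747]))
[0.4209 0.3774 0.3404]
0.95 [244.1, 173.4] [0.4704 0.3278 0.    ]
0.91 [280.0, 236.3] [0.552 0.319 0.   ]
0.71 [319.4, 100.8] [0.4534 0.4328 0.    ]
0.86 [245.1, 181.3, 44.5, 55.3] (244.5, 180.5)
0.84 [279.9, 242.1, 27.5, 38.5] (280.2579040527344, 243.1739959716797)
0.7 [339.1, 95.6, 92.9, 70.6] (338.0, 96.0)
[256.0989 175.4191] [-0.413   0.4199 -0.3133  1.7624  0.1517  0.9829  0.1746] 3.1583
```

View pics/w1.png

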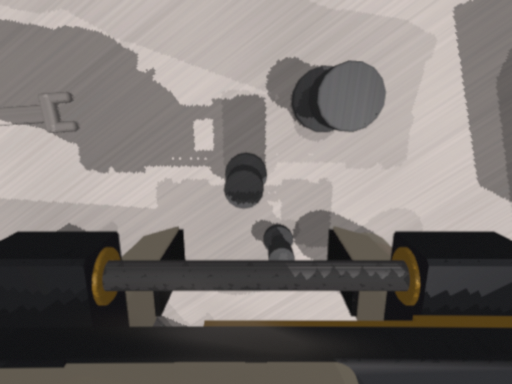

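The wrist picture shows the middle gauge at (245,180): head top near (245,186), foot near (245,172). The small gauge is at (280,243) and the large one at (350,95). I'll refine from the head top and then grasp.

Run:
```python
from h import *
np.set_printoptions(precision=4,suppress=True)
c=bot.camera("wrist")
h=at_z(c,(244.7,186),.075)[:2]; f=at_z(c,(244.6,173.2),0)[:2]; print(h,f)
s=bot.camera("scene")
p=(h+f)/2; print(p, proj(s,[*p,0]), proj(s,[*p,.075]))
O=np.array(bot.read_orientation())
bot.move_l([*p,.300],O)       # tips at z .122, look again
c=bot.camera("wrist")
for r in bot.place_of("wrist","gauge"): print(r["score"],r["uv"],at_z(c,r["uv"],0))
for r in bot.regions_of("wrist","gauge"): print(r["score"],r["bbox"])
cv2.imwrite("pics/w2.png",c["image"])
```

```text
[0.4686 0.3327] [0.4706 0.3282]
[0.4696 0.3305] [348.7428 260.39  ] [352.4141 238.6469]
0.86 [294.1, 264.9] [0.5514 0.3176 0.    ]
0.86 [349.3, 102.9] [0.4539 0.4361 0.    ]
0.96 [381.6, 99.2, 140.5, 97.8]
0.72 [255.1, 205.8, 51.8, 73.7]
0.62 [298.8, 281.9, 38.8, 63.9]
```

View pics/w2.png

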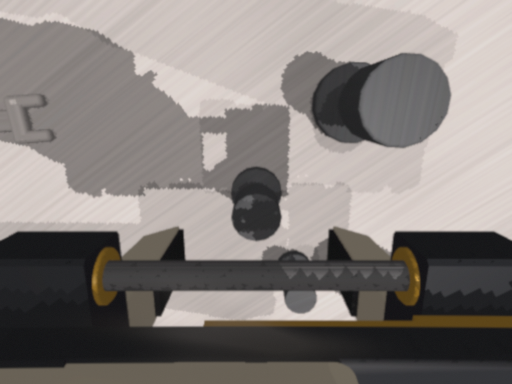

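Head top sits at (256,214), centred between the fingers, and the other gauges are clear of them. Grasping now.

Run:
```python
from h import *
np.set_printoptions(precision=4,suppress=True)
c=bot.camera("wrist")
h=at_z(c,(256,213.5),.075)[:2]; print(h)
p=np.array(bot.read_tcp_pos()); p[:2]=(p[:2]+h)/2
p[2]=.221
print(bot.move_l(p,speed=.1,force_limit=8), bot.read_tcp_pos())
print(bot.grip(.02,35),bot.read_width(),bot.read_grip_force(),bot.read_force())
p=np.array(bot.read_tcp_pos()); p[2]=.40; bot.move_l(p,speed=.2)
print(bot.read_width(),bot.read_grip_force(),bot.read_force(),bot.read_time())
# pads
x=np.array([np.cos(.06),np.sin(.06),0])
q=[.66,.0,.45]; b=best(q,np.pi/2+.06); print(b)
```

```text
[0.4691 0.3322]
False [0.4699 0.3319 0.2215]
False 0.0331775219954084 35.00039473932702 [-1.3859 -0.5077  1.7564]
0.033371458736886205 34.99944209936075 [ 0.5107 -0.6505 -2.7475] 6.7417
(np.float64(1.302683026414804), 1.6307963267948966, array([ 0.1559,  0.4636, -0.2786,  1.4761,  0.1313,  1.2202,  1.4909]))
```

Run:
```python
from h import *
np.set_printoptions(precision=4,suppress=True)
p=np.array(bot.read_tcp_pos()); p[2]=.46; bot.move_l(p,speed=.3)
bot.move_pose([.655,.015,.46],ori(np.pi/2+.06))
Z=dict(drawer_front=.092,drawer_bay=.017,pad_low_top=.136,pad_tall_top=.154,cone_a=.116,gauge=.24)
c=bot.camera("wrist"); cv2.imwrite("pics/w3.png",c["image"])
for k,z in Z.items():
    for r in bot.place_of("wrist",k)[:3]: print(k,round(r["score"],2),np.round(r["uv"],1),at_z(c,r["uv"],z))
for k in ("pad_low","pad_tall"):
    for r in bot.regions_of("wrist",k)[:2]: print(k,r["score"],r["bbox"])
print(bot.read_time())
```

```text
drawer_bay 0.96 [218.3  32.8] [ 0.5022 -0.0364  0.017 ]
pad_tall_top 0.83 [152.5 187.2] [ 0.6589 -0.0759  0.154 ]
cone_a 0.94 [226. 179.] [ 0.6558 -0.0131  0.116 ]
cone_a 0.65 [282.9 182.1] [0.6555 0.0449 0.116 ]
gauge 0.96 [253.6 221.8] [0.6554 0.0156 0.24  ]
gauge 0.67 [253.8 199.9] [0.6406 0.0149 0.24  ]
gauge 0.63 [495.5  95.1] [0.5687 0.1514 0.24  ]
pad_low 0.63 [159.9, 185.1, 57.5, 54.9]
pad_low 0.55 [345.9, 184.6, 45.0, 42.5]
pad_tall 0.63 [257.6, 62.5, 265.1, 117.1]
pad_tall 0.57 [160.3, 184.2, 54.6, 52.7]
8.9167
```

View pics/w3.png

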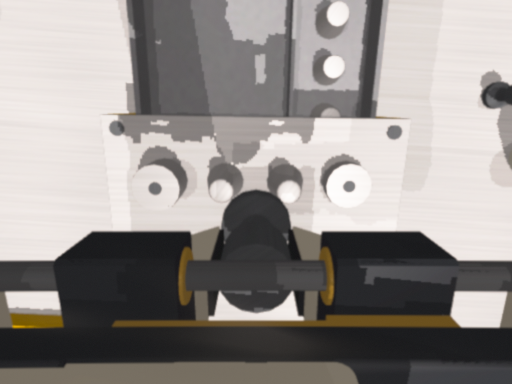

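Wrist view: tall pad top at (155,187), low pad top at (348,186), cones at (221,189) and (289,190), open drawer at the top of the frame. I'll compute the pad positions and set the gauge on each.

```bash
cat >> h.py <<'E'
def setdown(pt,ztop,R):
    bot.move_pose([pt[0],pt[1],ztop+.2215+.05],R)
    bot.move_l([pt[0],pt[1],ztop+.2215+.012],R,speed=.1)
    hit=bot.move_l([pt[0],pt[1],ztop+.2215-.008],speed=.02,force_limit=4)
    bot.wait(.6)
    print(hit,bot.read_tcp_pos(),bot.read_force(),bot.read_width(),bot.read_time())
E
python3 - <<'E'
from h import *
np.set_printoptions(precision=4,suppress=True)
c=bot.camera("wrist"); g=cv2.cvtColor(c["image"],cv2.COLOR_BGR2GRAY)
P={}
for k,(u,v),z in (("low",(348.5,186),.136),("tall",(155,187),.154)):
    w=g[v-8:v+9,int(u)-8:int(u)+9]; m=np.argwhere(w<w.min()+40)   # dark centre hole
    uv=m.mean(0)[::-1]+[int(u)-8,v-8]
    P[k]=at_z(c,uv,z)[:2]; print(k,uv,P[k])
d=P["low"]-P["tall"]; yaw=np.arctan2(-d[0],d[1]); print("len",np.linalg.norm(d),"yaw",yaw)
np.savez("p.npz",yaw=yaw,**P)
R=ori(np.pi/2+yaw)
setdown(P["low"],.136,R)
c=bot.camera("scene"); cv2.imwrite("pics/s4.png",cv2.resize(c["image"][130:240,150:330],None,fx=4,fy=4,interpolation=cv2.INTER_CUBIC))
f=lambda X:(proj(c,X)-[150,130])*4
print(f([*P["low"],.136]),f([*P["low"],.211]))
E
```

```text
low [350.7045 184.5795] [0.6509 0.1063]
tall [157.2727 186.8364] [ 0.6596 -0.0739]
len 0.18036930097950846 yaw 0.048132600585289426
True [0.6509 0.1063 0.3571] [-0.5794 -1.1879  5.772 ] 0.03299473528835077 11.2583
[385.9796 272.2742] [383.0566 175.1333]
```

View pics/s4.png

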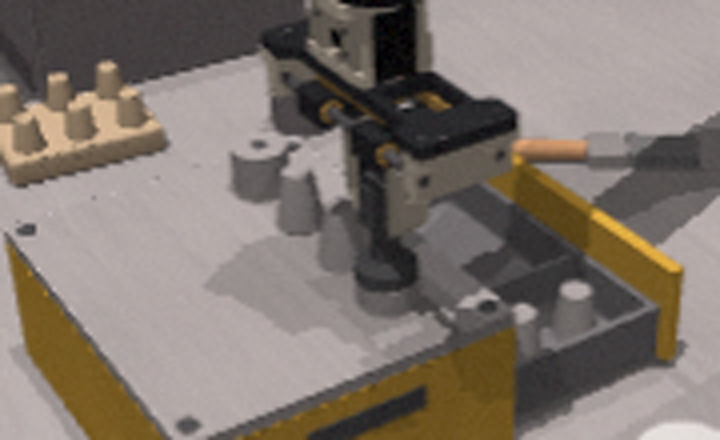

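The gauge stands centred on the low pad at (386,275), with about 8 N contact. Next the tall pad, then the bay.

Run:
```python
from h import *
np.set_printoptions(precision=4,suppress=True)
P=np.load("p.npz"); yaw=float(P["yaw"]); R=ori(np.pi/2+yaw)
up=lambda z:bot.move_l([*np.array(bot.read_tcp_pos())[:2],z],speed=.25)
up(.44); bot.move_l([*P["tall"],.44],R,speed=.25)
setdown(P["tall"],.154,R)
up(.44)
xh=np.array([np.cos(yaw),np.sin(yaw)]); o=(P["low"]+P["tall"])/2+.055*xh
b=np.array([.500,-.042])
bot.move_pose([*b,.42],R)
c=bot.camera("wrist"); cv2.imwrite("pics/w5.png",c["image"])
for k,z in (("drawer_bay",.017),("drawer_front",.092)):
    for r in bot.place_of("wrist",k)[:2]:
        X=at_z(c,r["uv"],z); d=X[:2]-o; print(k,r["score"],r["uv"],X,"local",d@xh,d@[-xh[1],xh[0]])
print(bot.read_time(),bot.read_width())
```

```text
True [ 0.6595 -0.0739  0.3751] [-0.089  -0.3946  6.6259] 0.03315882913383205 14.7167
drawer_bay 0.72 [259.0, 172.2] [ 0.5032 -0.0382  0.017 ] local -0.20953425807254478 -0.04699639422333055
drawer_bay 0.35 [253.5, 220.3] [ 0.5642 -0.0419  0.017 ] local -0.14870502286499168 -0.0536886495271816
drawer_front 0.92 [312.1, 120.6] [0.4379 0.0068 0.092 ] local -0.27258228312899574 0.0010149062685216887
15.975 0.032975607521122496
```

View pics/w5.png

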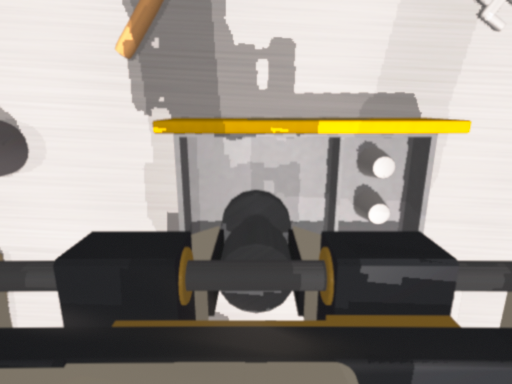

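The drawer panel lies at row 126 and the bay between columns 188 and 330, with the gauge centred over it at column 256. The opening is about 0.142 m. I'll place the gauge and let go.

Run:
```python
from h import *
np.set_printoptions(precision=4,suppress=True)
b=np.array([.502,-.040]); 
bot.move_l([*b,.26],speed=.2)
print(bot.move_l([*b,.2215+.017-.008],speed=.02,force_limit=3), bot.read_tcp_pos(), bot.read_force())
bot.grip(.07); bot.wait(.2)
bot.move_l([*b,.42],speed=.2); bot.wait(.2)
c=bot.camera("wrist")
for k in ("gauge","drawer_front"):
    for r in bot.place_of("wrist",k)[:2]: print(k,r["score"],r["uv"],at_z(c,r["uv"],.017 if k=="gauge" else .092))
c=bot.camera("side"); cv2.imwrite("pics/s6.png",cv2.resize(c["image"][150:300,150:400],None,fx=3,fy=3))
print(bot.read_time())
```

```text
True [ 0.5024 -0.04    0.238 ] [0.4407 0.2938 4.2109]
gauge 0.87 [253.3, 171.0] [ 0.5029 -0.0427  0.017 ]
gauge 0.46 [290.8, 316.4] [0.6993 0.017  0.017 ]
drawer_front 0.65 [309.2, 119.5] [0.4382 0.0063 0.092 ]
20.4083
```

View pics/s6.png

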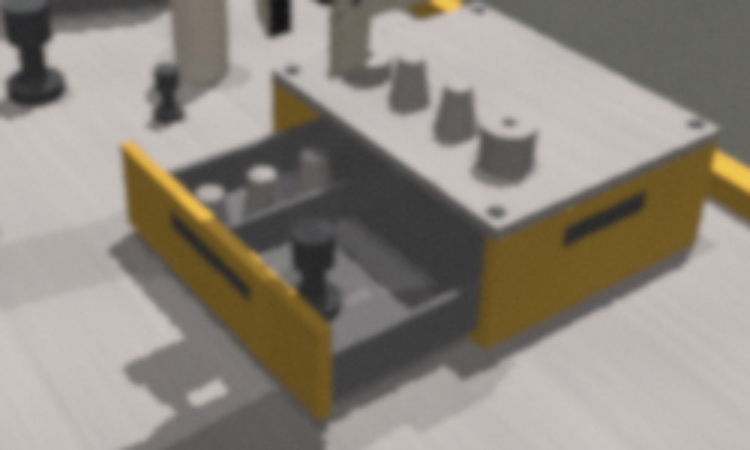

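The gauge stands upright in the bay at (315,270) in the crop. Now I push the drawer home with closed fingers, tips above the slot.

Run:
```python
from h import *
np.set_printoptions(precision=4,suppress=True)
P=np.load("p.npz"); yaw=float(P["yaw"]); R=ori(np.pi/2+yaw); xh=np.array([np.cos(yaw),np.sin(yaw),0])
f=np.array([.438,.007,.25])
bot.grip(0.0)
for s in (.045,.035,.028):
    st=f-s*xh
    if bot.solve_ik(st,R) is not None: break
print("start",s)
bot.move_l([st[0],st[1],.42],R,speed=.2); bot.move_l(st,R,speed=.2); bot.wait(.2)
hit=bot.move_l(f+.150*xh,speed=.05,force_limit=20)
p=np.array(bot.read_tcp_pos()); print(hit,p,(p-f)@xh,bot.read_force(),bot.read_time())
bot.wait(.3)
c=bot.camera("side"); cv2.imwrite("pics/s7.png",cv2.resize(c["image"][130:300,150:400],None,fx=3,fy=3))
c=bot.camera("scene")
for n in("side","scene"):
    for r in bot.place_of(n,"drawer_front")[:2]: print(n,r["score"],(at_z(bot.camera(n),r["uv"],.092)-f)@xh)
```

```text
start 0.045
True [0.571  0.0135 0.2491] 0.13317560523322503 [0.892  0.2875 0.2076] 26.6583
side 0.82 0.13401559116151054
```

View pics/s7.png

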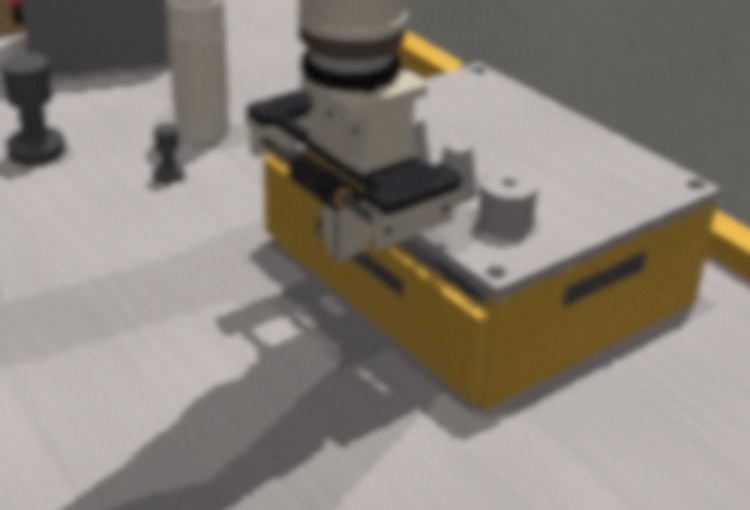

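The drawer looks closed, with the panel against the box (top edge from (265,155) to (487,315)). The force dropped after contact, so I'll press again to confirm it is against its stop.

Run:
```python
from h import *
np.set_printoptions(precision=4,suppress=True)
P=np.load("p.npz"); yaw=float(P["yaw"]); xh=np.array([np.cos(yaw),np.sin(yaw),0])
p=np.array(bot.read_tcp_pos())
hit=bot.move_l(p+.02*xh,speed=.02,force_limit=18)
q=np.array(bot.read_tcp_pos()); print(hit,(q-p)@xh,bot.read_force())
bot.wait(.3); print(bot.read_force())
bot.move_l(q-.06*xh,speed=.1); r=q-.06*xh; bot.move_l([r[0],r[1],.42],speed=.2)
bot.wait(.3)
o=(P["low"]+P["tall"])/2+.055*xh[:2]
for n in("side","scene","wrist"):
    c=bot.camera(n)
    if n!="scene": cv2.imwrite(f"pics/end_{n}.png",c["image"])
    for r in bot.place_of(n,"drawer_front")[:2]: print(n,r["score"],r["uv"],"opening",-(at_z(c,r["uv"],.092)[:2]-o)@xh[:2]-.13)
a=cv2.imread("pics/end_side.png")[130:300,150:400]; b=cv2.imread("pics/end_wrist.png")
cv2.imwrite("pics/end.png",np.hstack([cv2.resize(a,(400,300)),cv2.resize(b,(400,300))]))
print(bot.read_time())
```

```text
True 0.0033092507831444184 [-0.1702 -0.2236 -0.3355]
[ 0.7044  0.047  -0.14  ]
side 0.88 [267.7, 205.9] opening 0.004320883216781368
scene 0.7 [222.5, 182.1] opening -0.05447274319432348
30.375
```

View pics/end.png

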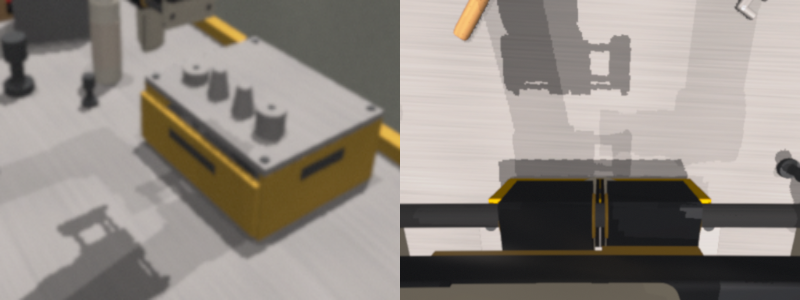

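The gauge stays hidden inside and the panel looks flush. The press ended with no residual force, so I'll probe again to see whether the contact position repeats, which it would if the drawer is at its stop.

Run:
```python
from h import *
np.set_printoptions(precision=4,suppress=True)
P=np.load("p.npz"); yaw=float(P["yaw"]); xh=np.array([np.cos(yaw),np.sin(yaw),0])
f=np.array([.438,.007,.25])
s=lambda:(np.array(bot.read_tcp_pos())-f)@xh
st=f+.10*xh; bot.move_l([st[0],st[1],.42],speed=.2) if 0 else None
st=f+.09*xh
bot.move_l([st[0],st[1],.42],speed=.2); bot.move_l(st,speed=.15)
bot.move_l(f+.115*xh,speed=.1); bot.wait(.2)
for lim in (3,10,25):
    hit=bot.move_l(np.array(bot.read_tcp_pos())+.025*xh,speed=.01,force_limit=lim)
    print(lim,hit,s(),bot.read_force()); bot.wait(.2); print(s(),bot.read_force(),bot.read_time())
```

```text
3 True 0.13572140248178688 [ 0.4031  0.0111 -0.3615]
0.13536247636352183 [-0.2709 -0.7645  0.2694] 34.5833
10 True 0.1366549989828607 [ 0.1763 -0.2144  0.2479]
0.13624933008370893 [0.0508 0.7015 0.5235] 35.5417
25 True 0.13916571664345373 [ 0.1861  0.3976 -0.9123]
0.1388890923524715 [-0.8324  0.8338 -0.7012] 36.825
```

Run:
```python
from h import *
np.set_printoptions(precision=2,suppress=True)
P=np.load("p.npz"); yaw=float(P["yaw"]); xh=np.array([np.cos(yaw),np.sin(yaw),0])
f=np.array([.438,.007,.25])
def meas():
    c=bot.camera("side"); r=bot.place_of("side","drawer_front")
    return round(float((at_z(c,r[0]["uv"],.092)-f)@xh),4) if r else None
bot.move_l(f+.128*xh,speed=.1); bot.wait(.1); F0=np.array(bot.read_force()); print(F0,meas())
for k in range(131,144):
    bot.move_l(f+k/1000*xh,speed=.02); F=np.array(bot.read_force()); s=(np.array(bot.read_tcp_pos())-f)@xh
    print(k,round(s,4),F,np.array(bot.read_torque()),meas() if k%3==0 else "")
    if abs(F-F0).max()>20: break
print(bot.read_time())
```

```text
[-0.78  0.17 -0.47] 0.1351
131 0.1313 [ 0.32 -1.07 -0.58] [ 0.   -0.03 -0.03] 
132 0.132 [ 0.22 -0.51 -0.68] [ 0.07 -0.01 -0.  ] 0.1398
133 0.1331 [-0.54  0.08 -0.87] [ 0.03 -0.04 -0.03] 
134 0.1341 [-0.38  0.64  0.54] [ 0.02 -0.06  0.05] 
135 0.1351 [ 0.11 -0.27  0.51] [ 0.04 -0.01  0.05] 0.1372
136 0.1361 [-0.2  -0.01 -0.6 ] [ 0.01 -0.1   0.01] 
137 0.1371 [-0.41  0.04  0.35] [ 0.01 -0.11  0.03] 
138 0.1381 [ 0.66  0.27 -0.46] [ 0.08 -0.08  0.04] 0.1342
139 0.1391 [-0.2  -0.01  0.14] [-0.02 -0.03  0.03] 
140 0.1399 [-0.68  0.2  -0.15] [0.02 0.07 0.04] 
141 0.1403 [-5.2  -0.44  3.82] [-0.    1.01  0.02] 0.1436
142 0.1406 [-8.43 -0.46  7.27] [-0.03  1.64 -0.  ] 
143 0.141 [-10.17  -0.67   9.58] [-0.02  2.15  0.  ] 
40.9917
```

The contact is now solid at 0.140 m and stiffens like a stop. I'll press a bit harder, back off, and measure the panel against the plate from above.

Run:
```python
from h import *
np.set_printoptions(precision=4,suppress=True)
P=np.load("p.npz"); yaw=float(P["yaw"]); xh=np.array([np.cos(yaw),np.sin(yaw),0]); yh=np.array([-xh[1],xh[0],0])
f=np.array([.438,.007,.25])
for k in (146,149,151):
    bot.move_l(f+k/1000*xh,speed=.03); F=np.array(bot.read_force()); print(k,(np.array(bot.read_tcp_pos())-f)@xh,F)
    if abs(F[0])>25: break
bot.wait(.2)
bot.move_l(f+.10*xh,speed=.1); r=f+.06*xh
bot.move_l([r[0],r[1],.40],speed=.25)
bot.move_pose([.60,.0,.47],ori(np.pi/2+yaw)); bot.wait(.2)
c=bot.camera("wrist"); im=c["image"]
o=np.append((P["low"]+P["tall"])/2+.055*xh[:2],0)
hsv=cv2.cvtColor(im,cv2.COLOR_BGR2HSV); m=cv2.inRange(hsv,(15,120,70),(40,255,255))
for y in (-.12,-.09,-.06,-.03,0,.03,.06,.09,.12):
    # walk along station x at z=.092; report where the panel's yellow top starts and ends
    xs=np.arange(-.17,-.10,.0005); v=[]
    for x in xs:
        u=np.round(proj(c,o+x*xh+y*yh+[0,0,.092])).astype(int); v.append(m[u[1],u[0]]>0 if 0<=u[1]<384 and 0<=u[0]<512 else False)
    w=xs[np.array(v)]; print(y,(w.min(),w.max(),len(w)) if len(w) else None)
cr=im.copy()
for x,z,col in ((-.13,.092,(0,0,255)),(-.118,.116,(0,255,0))):
    a,b=[tuple(int(i) for i in np.round(proj(c,o+x*xh+y*yh+[0,0,z]))) for y in (-.147,.147)]; cv2.line(cr,a,b,col,1)
a=proj(c,o-.12*xh)[1]; r0=int(max(0,a-60)); cv2.imwrite("pics/fin.png",cv2.resize(np.hstack([im[r0:r0+130,80:280],cr[r0:r0+130,80:280]]),(800,260)))
print(bot.read_time())
```

```text
146 0.1420404461281966 [-18.5823  -0.9552  16.6424]
149 0.1430590731931312 [-25.4829  -2.0862  23.1597]
-0.12 (np.float64(-0.13949999999999999), np.float64(-0.11799999999999997), 44)
-0.09 (np.float64(-0.13949999999999999), np.float64(-0.11799999999999997), 44)
-0.06 (np.float64(-0.13949999999999999), np.float64(-0.11799999999999997), 44)
-0.03 (np.float64(-0.13849999999999998), np.float64(-0.11799999999999997), 40)
0 (np.float64(-0.13849999999999998), np.float64(-0.11799999999999997), 40)
0.03 (np.float64(-0.13849999999999998), np.float64(-0.11799999999999997), 40)
0.06 (np.float64(-0.13849999999999998), np.float64(-0.11799999999999997), 42)
0.09 (np.float64(-0.13849999999999998), np.float64(-0.11799999999999997), 42)
0.12 (np.float64(-0.13749999999999998), np.float64(-0.11799999999999997), 40)
43.9417
```

View pics/fin.png

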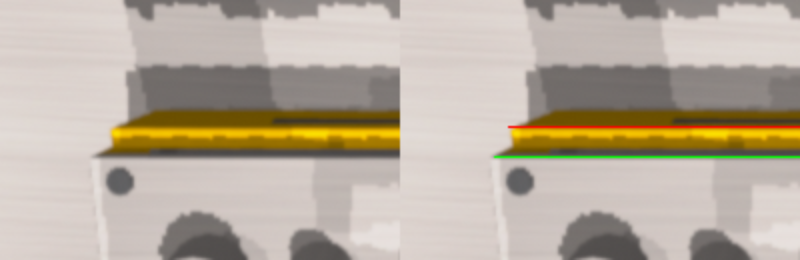

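The predicted home line (red) lies on the panel's bright top edge, and the predicted plate edge (green) matches too, so the drawer is home to about 1 mm. The arm is clear.

```bash
python3 -c "
from plant import bot
print(bot.hand_in())"
```

```text
the job is handed in; nothing more can be done
None
```

I set the middle-sized gauge on the low pad and then the tall pad, stood it in the drawer's wide bay and let go, pushed the drawer home (measured to about 1 mm), and handed in the job. I could not see the gauge once the drawer was shut, and the hand-in returned no verdict.

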